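# Load a label roll and push its spindle home

### The job

Load the roll of labels into its blue-grey holder: first push the roll back along the holder until it drops into the seat against the back stop, its core in line with the holes of the side plates. Then push the spindle by its orange knob through the near plate, the roll's core and the far plate until the knob is fully home against the bushing. Leave the mouse, the roll of sticky tape and the portable disk as they are.

Things in the scene. Friction and masses are not known exactly. Their poses are not given: they have to be found in the camera images.
- holder: Blue-grey steel label roll holder, fixed to the desk. Origin on the desk under the hole axis, midway between the side plates; x from its open front (toward the robot) to its back stop, y from the bushing side to the far plate, z up. Two arched side plates, 8 mm thick, 56 mm apart (y = -28 and 28 mm), 62 mm tall, x -32 to 36 mm; base x -120 to 37, y -36 to 36 mm.
- seat (a point): On the hole axis (x = 0, 38 mm above the desk) midway between the plates; holder's axes. Centre of the seated roll. Seat floor 6 mm above the desk, sunk 2 mm below the front tongue (x -120 to -12.5 mm, top 8 mm, side guides 58 mm apart, tops 18 mm above the desk). Back stop face at x = 33 mm, top 46 mm. A roll pushed back drops 2 mm into the seat, at x within 1.5 mm of 0.
- roll: New roll of white labels (thin tan lines between them): 64 mm across, 50 mm wide, brown cardboard core with a 26 mm through hole, 160 g. Origin at its centre; y along its axis, about parallel to the holder's y; x and z turn as it rolls. Stands loose on its rim on the holder's tongue between the guides, centre 40 mm above the desk, 35 to 65 mm in front of the hole axis. It rolls easily.
- spindle: Loose steel spindle with ribbed orange knob, level, 70 g. Origin on its axis at the shoulder where the 14 mm thick, 118 mm long shaft leaves the knob; y toward the tip (last 9 mm tapered). Knob 30 mm across, 22 mm long. At the start 38 to 47 mm of the shaft sit in bushing and near plate, the knob 71 to 80 mm short of home, drooping up to 4 degrees. Pushed along y it slides easily (about 1 N).
- knob_face (a point): Centre of the outer round face of the orange knob (30 mm across), the face to push on; on the spindle axis, 22 mm behind the shoulder, on the holder's -y side. Spindle's axes. With the spindle home it is at holder y = -98 mm.
- spindle_tip (a point): Tip of the spindle, on its axis, 118 mm from the knob's shoulder. Spindle's axes. At the start still inside the near plate or bushing; fully home it stands 6 mm out of the far plate (holder y = 42 mm).
- bushing_mouth (a point): Centre of the outer end (holder y = -76 mm) of the bushing, a black tube 25 mm thick, bore 15.2 mm, which runs on through the near (-y) plate; on the hole axis, 38 mm above the desk; holder's axes. The knob's shoulder stops here when fully home.
- far_hole (a point): Centre of the 18 mm hole in the far (+y) side plate, in mid thickness (holder y = 32 mm), on the hole axis, 38 mm above the desk; holder's axes.
- mouse: Bystander: black wireless mouse, 108 x 65 x 38 mm, lying left of the holder. Origin at the centre of its underside.
- tape_roll: Bystander: beige roll of sticky tape lying flat, 96 mm across and 25 mm high, left of and behind the holder. Origin at the centre of its underside. It is not the roll to be loaded.
- disk: Bystander: flat blue portable disk, 46 x 82 x 11 mm, right of and behind the holder. Origin at the centre of its underside.
There are look-alikes about, which are no part of the job. Of the things shaped like the spindle, the steel one is meant.

How it is judged:
By the outcome, as a careful person would: the job done as asked, in the order asked, and still so for the second after the job is handed in, with the robot touching nothing.
It also fails if it takes over 51 s, if anything falls off the work surface, if the arm or the gripper's body presses on something with over 40 N, if the wrist force passes 120 N, or if a joint passes its speed limit or range.

### The arm

A 6-joint arm with a two-finger parallel gripper is mounted at the origin on a cart in front of the work surface, level with it; the furniture and walls round the work are solid. World frame = base frame: x ahead of the robot, y to its left, z up, the work surface at z = 0. Lengths are in m, angles in rad, forces in N, time in s.
With the tool pointing down it reaches from about 0.275 to 0.825 m from the base axis. Payload 5.2 kg.
Tool frame: the origin (TCP) lies at the very end of the fingers, on their centre line; the grasp point (between the pads) lies 19 mm behind it; z points along the fingers, y is the line along which they close (so a half turn about z gives the same grasp; the last joint's range is limited). The gripper opens to 93 mm and grips with 3 to 60 N. Pads are 15 mm wide; open, the fingers measure 128 mm over their backs; the gripper's body (75 mm by 188 mm) begins 65 mm behind the grasp point.
Start: joints at [0.929, 0.259, 1.535, -0, 1.348, -0.203], TCP at [0.234, 0.498, 0.219] pointing down, gripper open.
Joint ranges: [-3.14, 3.14], [-0.91, 2.08], [0.19, 2.58], [-1.22, 4.36], [0.22, 2.71], [-3.12, 3.12]. Speed limits (rad/s): [2.57, 2.57, 3.14, 3.14, 3.14, 3.14].

### API

Orientations are given as a unit quaternion [x, y, z, w].
In Python, from plant import ctrl gives the robot as it stands.
- The arm moves only by the shell command python3 -m jog 'ROWS'. ROWS is JSON, a list of rows, each a list of 3 entries, a list of its own where there are three numbers: the finger opening in cm, from 0 to 9.3, then the shift along the tool's x, y, z in cm, then the turn about the tool's z in rad. A call has 1 to 10 rows; each row shifts and turns the commanded pose from where the row before left it, along the tool's axes as they then stand; what a row does not reach is not made up. A row lasts 1/10 s, in which the tool goes at most 50 mm and 8.59 degrees, less where a joint would pass 70% of its speed; a pose out of reach is approached as far as the arm can. A call with a gripper value outside its range is refused whole. The fingers move at their own pace and stop on an object; the grip force is fixed at half the most. Time passes only in rows, so rows that do not move let the fingers close. It gives the time, the measured TCP pose, the force, the opening and the grip force at its end, in the units of the state.
- ctrl.state(): the state, without advancing time (a new reading comes with each control period).
- ctrl.read_camera(name): name is "scene" or "top" or "wrist"; returns a dict with "img" (480x640x3 uint8, red, green, blue), "range_z" (480x640 float32, m along the optical axis (not along the pixel's ray), 0 where there is no reading), "K" (3x3 intrinsics, pixels), "position" and "orientation" of the camera in the world. Camera axes: x right, y down, z forward; pixel columns grow to the right and rows downward; lengths in m; the calibration is good to about 2 mm. A picture is of the moment at which its call begins.
- ctrl.close_job(): hands the job in; it is judged then, once.
Trained networks look in the newest picture that a camera, given by its name, has taken for a name from the list of things; names that differ only in an ending like _2 or _b are one class to them, and where a whole thing is asked for, a point or a joint stands for the part that bears it (a point fixed in the world has none). Each returns a list of dicts, best first, with "confidence" (0 to 1); they miss things now and then, are a little off and sometimes report something else, mostly with a low value. They report only what shows in the picture. A call takes as long as a camera call. They do not tell look-alikes from the thing itself.
- ctrl.cut_out(target, camera): "region" (480x640 bool, what is visible of it) and "centre" ([column, row] in pixels, amid what is visible of it).
The state is a dict: "t": time; "qpos": joint angles; "qd": joint speeds; "effort": joint torques, N m; "eef_pos": TCP position; "tool_rot": TCP orientation; "contact_force": force on the tool from outside, world axes, zero at the start; "torque": the same for the moment, N m; "grip_width": finger opening in m; "grasp_force": force on a finger pad.
Only numpy, scipy, OpenCV 4.12 (cv2) and the standard library are available. Lean on these libraries where they do the work, as an engineer would, in place of code of your own. Each camera call takes 0.05 s, during which the arm holds its last target. There are 200 camera calls.

## Working session

There is one attempt and no reset: what is moved stays moved. The work goes in short steps, Python scripts to look and compute and a shell command to move; the robot and the scene stay as the last step left them, time stands still between calls to the robot, and variables do not carry over. Pictures are saved under pics/ and viewed, at most 10 in all, crops included, and the job is handed in when it is done.

```bash
mkdir -p pics; cat > h.py <<'E'
import numpy as np, cv2
from scipy.spatial.transform import Rotation as R
from plant import ctrl
def pts(c):
    z=c["range_z"]; v,u=np.mgrid[0:480,0:640]; K=c["K"]
    p=np.stack([(u-K[0,2])/K[0,0]*z,(v-K[1,2])/K[1,1]*z,z],-1)
    return p@R.from_quat(c["orientation"]).as_matrix().T+np.array(c["position"])
def save(n,img): cv2.imwrite("pics/"+n+".png",img[:,:,::-1])
E
python3 - <<'E'
from h import *
s=ctrl.state(); print(s)
ims=[]
for cam in ["scene","top"]:
    c=ctrl.read_camera(cam); P=pts(c); save(cam,c["img"]); print(cam,c["position"],c["orientation"],c["K"][0,0])
    for n in ["holder","roll","spindle","knob_face","mouse","tape_roll","disk"]:
        for d in ctrl.cut_out(n,cam)[:3]:
            m=d["region"]&(c["range_z"]>0); q=P[m]
            if len(q): print(n,round(d["confidence"],2),np.round(d["centre"]),m.sum(),np.round(np.median(q,0),3),np.round(np.percentile(q,2,0),3),np.round(np.percentile(q,98,0),3))
E
```

```text
{'t': 0.0, 'qpos': array([ 9.29224296e-01,  2.59300917e-01,  1.53608485e+00, -2.02867851e-05,
        1.34801356e+00, -2.02802149e-01]), 'qd': array([-0.00078171,  0.00081106, -0.00096962,  0.00043118,  0.00121916,
        0.00041604]), 'effort': array([-4.33044643e-04, -4.37317157e+01, -2.84013247e+01,  7.17134960e-02,
        4.13473067e-02, -1.26857813e-04]), 'eef_pos': array([0.23330074, 0.49745212, 0.21783967]), 'tool_rot': array([ 2.17627063e-01,  9.76031580e-01, -8.28067945e-04, -3.61124040e-04]), 'contact_force': array([ 0.50152168,  0.04644418, -0.34087606]), 'torque': array([ 0.03321718, -0.01070752, -0.02941596]), 'grasp_force': 0.0, 'grip_width': 0.09311264351202136}
scene [ 0.29009588 -0.73191524  0.7380477 ] [ 0.88522955 -0.1830311   0.0970754  -0.41646683] 451.05336001826134
holder 0.91 [278. 268.] 1503 [0.518 0.01  0.017] [ 0.427 -0.044  0.004] [0.579 0.072 0.062]
roll 0.76 [268. 256.] 752 [0.501 0.017 0.061] [0.476 0.006 0.015] [0.532 0.058 0.075]
spindle 0.9 [296. 298.] 359 [ 0.524 -0.13   0.043] [ 0.507 -0.15   0.024] [ 0.536 -0.051  0.049]
spindle 0.69 [350. 371.]
[... 709 characters left out ...]
.428 -0.041  0.001] [0.58  0.072 0.06 ]
roll 0.61 [311. 294.] 753 [0.507 0.031 0.066] [0.478 0.007 0.036] [0.537 0.057 0.074]
spindle 0.77 [382. 285.] 355 [ 0.525 -0.12   0.04 ] [ 0.508 -0.146  0.002] [ 0.535 -0.053  0.047]
knob_face 0.69 [465. 271.] 509 [ 0.555 -0.305  0.014] [ 0.506 -0.318  0.003] [ 0.638 -0.285  0.027]
knob_face 0.56 [382. 287.] 412 [ 0.526 -0.113  0.04 ] [ 0.508 -0.146 -0.004] [ 0.538 -0.053  0.047]
mouse 0.97 [213. 307.] 1289 [0.483 0.234 0.027] [0.442 0.198 0.002] [0.529 0.275 0.037]
tape_roll 0.61 [212. 199.] 786 [0.706 0.222 0.018] [ 0.659  0.17  -0.004] [0.75  0.261 0.024]
disk 0.95 [431. 188.] 760 [ 0.749 -0.236  0.006] [ 0.718 -0.274 -0.003] [ 0.782 -0.198  0.011]
```

View pics/scene.png

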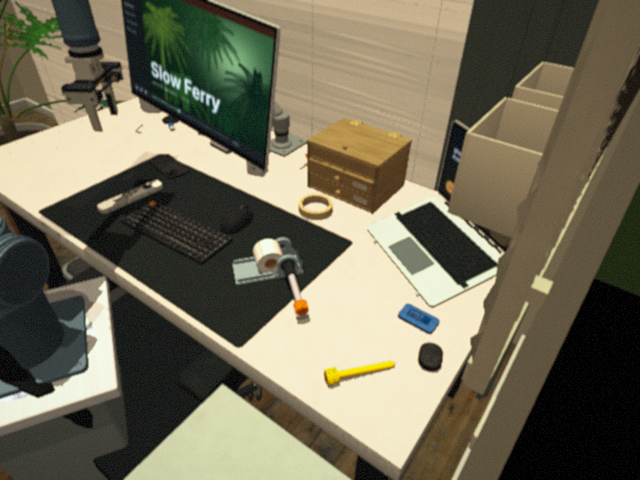

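```bash
python3 - <<'E'
from h import *
c=ctrl.read_camera("top"); P=pts(c)
save("topcrop",cv2.resize(c["img"][225:345,250:410],None,fx=5,fy=5,interpolation=cv2.INTER_CUBIC))
# plates: tops at z ~.062
z=P[...,2];m=(z>.05)&(z<.07)&(P[...,0]>.44)&(P[...,0]<.65)&(abs(P[...,1]-.01)<.09)
np.save("top.npy",P)
b=(z>.003)&(P[...,0]>.38)&(P[...,0]<.65)&(abs(P[...,1]-.02)<.065)
q=P[b][:,:2].astype(np.float32); print(cv2.minAreaRect((q*1000)))
E
```

```text
((515.0994262695312, 19.8885498046875), (264.5837097167969, 129.42538452148438), 0.17205865681171417)
```

View pics/topcrop.png

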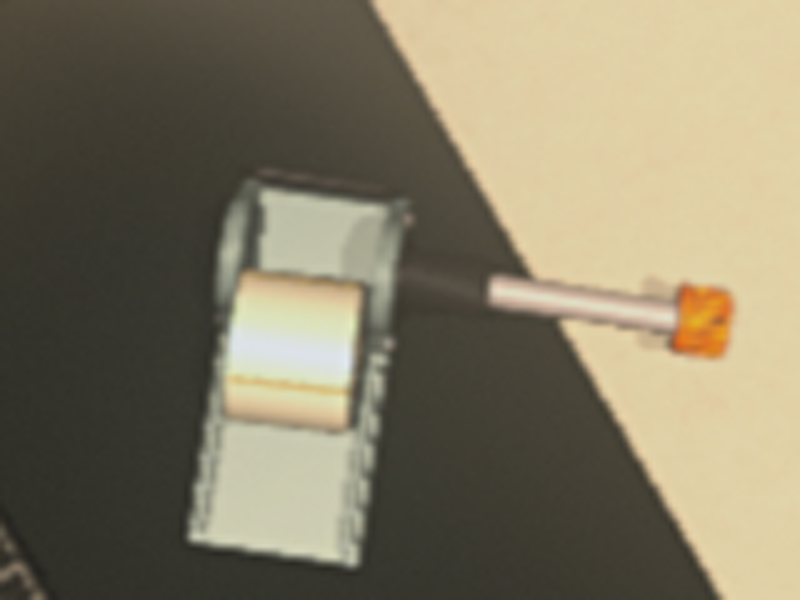

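Scene: the steel spindle with the orange knob is at (300,305) and the yellow look-alike is at (350,371). The tape roll is at (316,205) and the label roll at (268,255). The black disc at (430,355) isn't needed. I choose the orange-knobbed steel spindle already in the bushing, and the close crop confirms it: knob at crop (705,320), roll at (295,350), holder front corners at (187,543) and (358,567).

```bash
python3 - <<'E'
from h import *
c=ctrl.read_camera("top"); P=pts(c); Rm=R.from_quat(c["orientation"]).as_matrix(); o=np.array(c["position"])
def ray(u,v,z):
    u=u/5+250-.4; v=v/5+225-.4; d=Rm@np.linalg.solve(c["K"],[u,v,1]); return (o+d*(z-o[2])/d[2])[:2]
L=ray(187,543,.008);F=ray(358,567,.008);bl=ray(255,178,.046);br=ray(405,200,.046)
print("front",L,F,"back",bl,br)
kn=ray(730,322,.035); sh=ray(490,293,.040); print("knobface",kn,"shaft",sh)
y=(L-F)/np.linalg.norm(L-F); xx=(bl+br)/2-(L+F)/2; xd=xx/np.linalg.norm(xx); sp=(sh-kn)/np.linalg.norm(sh-kn)
for n,a in (("front edge",np.arctan2(-y[0],y[1])),("long",np.arctan2(xd[1],xd[0])),("spindle",np.arctan2(-sp[0],sp[1]))): print(n,np.degrees(a))
print("len",np.linalg.norm(xx),np.linalg.norm(L-F))
for d in ctrl.cut_out("roll","top"):
    q=P[d["region"]]; q=q[q[:,2]>.066]; print("rolltop",len(q),q.mean(0),q.min(0),q.max(0))
# roll edges
print("roll edges",ray(243,270,.07),ray(362,288,.07),ray(225,415,.05),ray(350,432,.05))
E
```

```text
front [0.42976781 0.07952018] [0.41996043 0.00721079] back [0.57970102 0.05038067] [ 0.57045044 -0.01257222]
knobface [ 0.52070026 -0.14862973] shaft [ 0.53214676 -0.04814316]
front edge -7.723946665387915
long -9.249163102740955
spindle -6.4985910343095155
len 0.1521902797125015 0.07297144406767177
rolltop 390 [0.50713697 0.03326433 0.07501545] [ 0.40330762 -0.0274669   0.06600379] [0.52733665 0.05902464 1.13626903]
roll edges [0.5378776  0.05299641] [0.5305864  0.00446201] [0.48056074 0.06095917] [0.47372451 0.00958154]
```

```bash
python3 -m jog '[[0,[0,0,0],-0.149],[0,[0,0,0],-0.149],[0,[-2.5,-4,0],0],[0,[-2.5,-4,0],0],[0,[-2.5,-4,0],0],[0,[-2.5,-4,0],0],[0,[-2.5,-4,0],0],[0,[-2.5,-4,0],0],[0,[-2.5,-4,0],0],[0,[-2.5,-4,0],0]]'; cat > w.py <<'E'
from h import *
O=np.array([.542,.0252]);a=np.radians(-8);X=np.array([np.cos(a),np.sin(a)]);Y=np.array([-X[1],X[0]])
def hold(p): return np.r_[(p[:2]-O)@X,(p[:2]-O)@Y,p[2]]*1000
s=ctrl.state(); T=R.from_quat(s["tool_rot"]).as_matrix()
print(s["t"],"tcp in holder mm",hold(s["eef_pos"]).round(1),"tool y yaw",np.degrees(np.arctan2(T[1,1],T[0,1])),"z",T[:,2].round(3),s["grip_width"],s["contact_force"])
E
python3 w.py
```

```text
t: 1.95
eef_pos: [0.3873, 0.1513, 0.219]
tool_rot: [0.07, 0.998, 0.0, 0.001]
contact_force: [1.0, -0.3, 1.0]
grip_width: 0.0175
grasp_force: 0.0
1.95 tcp in holder mm [-170.8  103.3  219. ] tool y yaw 81.9419566500963 z [ 0.001  0.    -1.   ] 0.017506023504594112 [ 1.00819869 -0.27675451  0.95354959]
```

```bash
python3 -m jog '[[0,[-2.4,-3.5,0],0],[0,[-2.4,-3.5,0],0],[0,[-2.3,-3.3,0],0],[0,[0,0,0],0],[0,[0,0,0],0]]'; python3 - <<'E'
from w import *
c=ctrl.read_camera("wrist"); P=pts(c); save("wrist1",c["img"]); print(c["position"])
H=np.stack([(P[...,:2]-O)@X,(P[...,:2]-O)@Y,P[...,2]],-1)*1000
for n in ["roll","holder"]:
  for d in ctrl.cut_out(n,"wrist")[:2]:
    q=H[d["region"]&(c["range_z"]>0)]; print(n,d["confidence"],d["centre"],len(q),np.percentile(q,[1,50,99],axis=0).round(1))
    if n=="roll": t=q[q[:,2]>68]; print(np.percentile(t,[2,50,98],axis=0).round(1))
E
```

```text
t: 2.45
eef_pos: [0.4426, 0.0405, 0.2185]
tool_rot: [0.072, 0.997, 0.0, -0.0]
contact_force: [-0.2, 0.3, 0.0]
grip_width: 0.0001
grasp_force: 0.0
2.45 tcp in holder mm [-100.6    1.3  218.5] tool y yaw 81.78214025050768 z [-0.001  0.001 -1.   ] 0.0001499475072234149 [-0.15818254  0.28086358  0.002746  ]
[0.36950317 0.05128661 0.38318784]
roll 0.78 [322.8, 267.9] 1517 [[-67.1 -21.4  31.7]
 [-59.5   3.4  58.9]
 [-47.1  27.7  69.1]]
[[-109.3  -20.4   68. ]
 [ -48.1   21.7   68.6]
 [ -46.1   27.7  222.1]]
holder 0.58 [325.3, 232.5] 4439 [[-117.7  -67.3    4.2]
 [ -82.6    0.4    6.9]
 [  -4.8   38.2   45.6]]
```

View pics/wrist1.png

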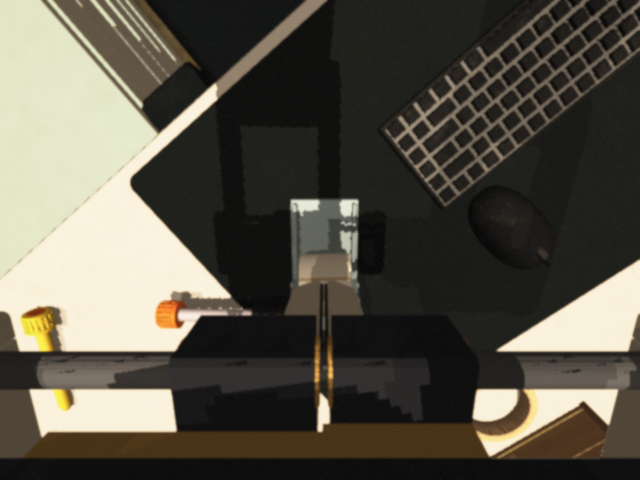

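The wrist view shows the holder front at (324,200) and the roll at (324,265), square to the tool, with the fingers centred on the channel. I'll descend in front of the roll.

```bash
python3 -m jog '[[0,[0,0,4.8],0],[0,[0,0,4.8],0],[0,[0,0,4.8],0],[0,[0,0,4.7],0],[0,[0,0,0],0],[0,[-1,0,0],0],[0,[-0.5,0,0],0],[0,[-0.5,0,0],0]]'; python3 w.py; python3 -m jog '[[0,[-0.5,0,0],0],[0,[-0.5,0,0],0],[0,[-0.5,0,0],0],[0,[-0.5,0,0],0],[0,[-0.4,0,0],0],[0,[-0.3,0,0],0],[0,[0,0,0],0]]'; python3 w.py
```

```text
t: 3.4
eef_pos: [0.4655, 0.0381, 0.0304]
tool_rot: [0.07, 0.998, -0.0, 0.003]
contact_force: [0.1, -0.4, -0.2]
grip_width: 0.0004
grasp_force: 0.0
3.4 tcp in holder mm [-77.5   2.1  30.4] tool y yaw 81.9679659138811 z [ 0.006 -0.001 -1.   ] 0.0004493499016969963 [ 0.07568868 -0.44934274 -0.24057152]
t: 4.1
eef_pos: [0.4902, 0.0342, 0.0277]
tool_rot: [0.07, 0.998, -0.0, 0.001]
contact_force: [0.5, -0.3, -0.8]
grip_width: 0.0003
grasp_force: 0.0
4.1 tcp in holder mm [-52.5   1.7  27.7] tool y yaw 81.92351598581743 z [ 0.001 -0.    -1.   ] 0.0002701055931715638 [ 0.51747047 -0.28140636 -0.81525462]
```

```bash
python3 -m jog '[[0,[-0.3,0,0],0],[0,[-0.3,0,0],0],[0,[-0.2,0,0],0],[0,[-0.2,0,0],0],[0,[0,0,0],0],[0,[0,0,0],0]]'; python3 - <<'E'
from w import *
for cam in ["top","scene"]:
  c=ctrl.read_camera(cam); P=pts(c)
  H=np.stack([(P[...,:2]-O)@X,(P[...,:2]-O)@Y,P[...,2]],-1)*1000
  if cam=="scene": save("scene2",cv2.resize(c["img"][210:330,220:380],None,fx=5,fy=5,interpolation=cv2.INTER_CUBIC))
  for d in ctrl.cut_out("roll",cam)[:2]:
    q=H[d["region"]&(c["range_z"]>0)]; print(cam,d["confidence"],d["centre"],len(q),np.percentile(q,[2,50,98],axis=0).round(1))
E
```

```text
t: 4.7
eef_pos: [0.499, 0.0331, 0.0276]
tool_rot: [0.07, 0.998, 0.0, -0.0]
contact_force: [-0.7, 0.2, 0.6]
grip_width: 0.0004
grasp_force: 0.0
4.7 tcp in holder mm [-43.7   1.8  27.6] tool y yaw 81.933222460623 z [-0.  0. -1.] 0.00035603113297495226 [-0.72310685  0.23233052  0.5704623 ]
top 0.3 [381.3, 287.2] 332 [[ -10.4 -172.2    0.4]
 [   1.6 -146.9   40. ]
 [  15.6  -95.5   47.2]]
scene 0.63 [289.3, 253.7] 236 [[-36.1 -83.3  10.7]
 [  9.9 -20.3  59. ]
 [ 28.2  21.9 115.9]]
```

View pics/scene2.png

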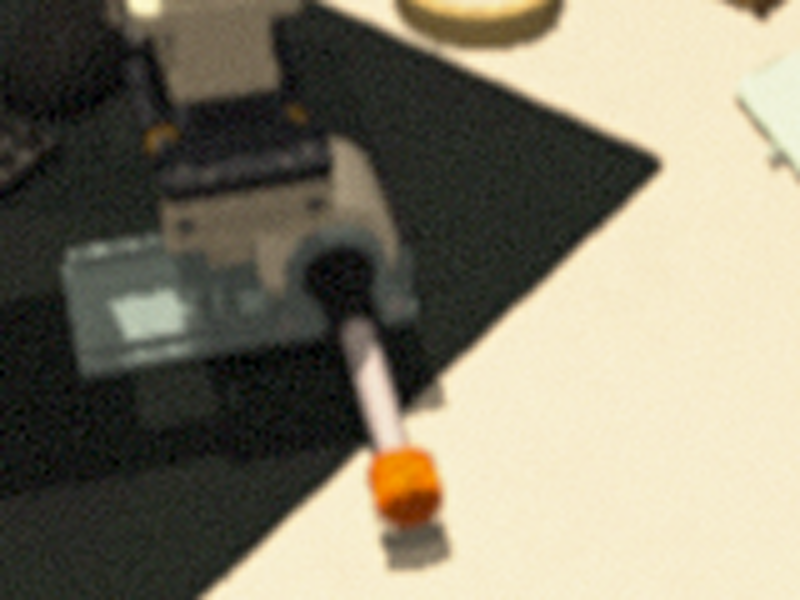

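The crop shows the fingers at (230,230) behind the roll, which is almost between the plates. I'll push slowly until the back stop answers.

```bash
python3 -m jog '[[0,[-0.2,0,0],0],[0,[-0.2,0,0],0],[0,[0,0,0],0]]'; python3 w.py; python3 -m jog '[[0,[-0.2,0,0],0],[0,[-0.1,0,0],0],[0,[0,0,0],0]]';python3 w.py;python3 -m jog '[[0,[-0.1,0,0],0],[0,[-0.1,0,0],0],[0,[0,0,0],0]]';python3 w.py
```

```text
t: 5.2
eef_pos: [0.5024, 0.0326, 0.0275]
tool_rot: [0.07, 0.998, 0.0, -0.001]
contact_force: [-2.9, 0.7, 0.8]
grip_width: 0.0007
grasp_force: 1.2
5.2 tcp in holder mm [-40.2   1.8  27.5] tool y yaw 81.93666377188335 z [-0.001  0.    -1.   ] 0.0007298974140794942 [-2.90338292  0.74845335  0.81594503]
t: 5.5
eef_pos: [0.5025, 0.0326, 0.027]
tool_rot: [0.07, 0.998, 0.0, -0.003]
contact_force: [-9.4, 0.5, 6.8]
grip_width: 0.0005
grasp_force: 4.6
5.5 tcp in holder mm [-40.1   1.9  27. ] tool y yaw 81.95496652964813 z [-0.007  0.001 -1.   ] 0.00045088908823506856 [-9.38855652  0.53499828  6.78409662]
t: 5.8
eef_pos: [0.5025, 0.0327, 0.027]
tool_rot: [0.07, 0.998, 0.0, -0.005]
contact_force: [-15.4, 0.8, 11.5]
grip_width: 0.0004
grasp_force: 7.2
5.8 tcp in holder mm [-40.1   1.9  27. ] tool y yaw 81.96990593236595 z [-0.011  0.001 -1.   ] 0.00040923342211057355 [-15.38817364   0.84058224  11.45487987]
```

```bash
python3 -m jog '[[0,[0.6,0,0],0],[0,[1,0,0],0],[0,[1,0,-3],0],[0,[1,0,-4.8],0],[0,[2,0,-4.5],0],[0,[4.5,0,-2],0],[0,[5,0,0],0],[0,[0,0,0],0],[0,[0,0,0],0]]'; python3 - <<'E'
from w import *
ims=[]
for cam in ["top","wrist"]:
  c=ctrl.read_camera(cam); P=pts(c)
  H=np.stack([(P[...,:2]-O)@X,(P[...,:2]-O)@Y,P[...,2]],-1)*1000
  if cam=="top":
    im=c["img"][225:345,250:410]
    save("top3",cv2.resize(im,None,fx=5,fy=5,interpolation=cv2.INTER_CUBIC))
  for d in ctrl.cut_out("roll",cam)[:2]:
    q=H[d["region"]&(c["range_z"]>0)]; print(cam,d["confidence"],d["centre"],len(q),np.percentile(q,[2,50,98],axis=0).round(1))
    t=q[(abs(q[:,0])<8)&(abs(q[:,1])<20)]; 
    if len(t): print("top z",np.median(t[:,2]),len(t))
    t=q[(q[:,2]>45)&(q[:,2]<80)]
    f=lambda p:np.hypot(t[:,0]-p[0],t[:,2]-p[1])-32
    from scipy.optimize import least_squares
    if len(t)>50: print("fit xz",least_squares(f,[0,38],loss="soft_l1").x)
E
```

```text
t: 6.7
eef_pos: [0.3582, 0.0531, 0.1711]
tool_rot: [0.07, 0.998, -0.0, 0.001]
contact_force: [0.0, 0.2, -0.1]
grip_width: 0.0003
grasp_force: 0.0
6.7 tcp in holder mm [-185.9    2.1  171.1] tool y yaw 81.94403677664684 z [ 0.003 -0.    -1.   ] 0.0002773041118123782 [ 0.03701872  0.21929842 -0.10779217]
top 0.55 [312.1, 279.1] 787 [[-29.7 -22.3  30.8]
 [ -1.3   1.6  63.8]
 [ 31.7  27.   71.4]]
top z 68.26241786405129 154
fit xz [ 1.79025259 36.67712542]
wrist 0.53 [322.5, 413.1] 297 [[-30.   -2.5  44.9]
 [-20.5   2.   60.3]
 [ -6.7   6.6  68.1]]
top z 67.55725091447273 13
fit xz [ 1.63581436 36.55821389]
```

View pics/top3.png

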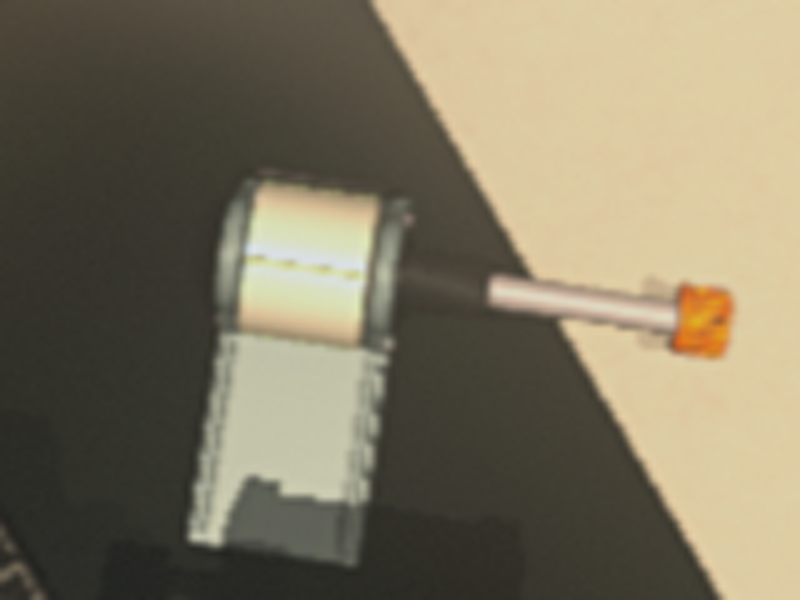

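The crop shows the roll seated between the plates at (305,265), and the fit puts its centre about 37 mm up. Next I'll go outside the orange knob.

```bash
python3 -m jog '[[0,[-3.1,-3.7,0],0],[0,[-3.1,-3.7,0],0],[0,[-3.1,-3.7,0],0],[0,[-3.1,-3.7,0],0],[0,[-3.1,-3.7,0],0],[0,[-3.3,-4.1,0],0],[0,[0,0,0],0],[0,[0,0,0],0]]'; python3 - <<'E'
from w import *
for cam in ["top","wrist","scene"]:
  c=ctrl.read_camera(cam); P=pts(c); im=c["img"].astype(int)
  H=np.stack([(P[...,:2]-O)@X,(P[...,:2]-O)@Y,P[...,2]],-1)*1000
  m=(im[...,0]>120)&(im[...,1]<.62*im[...,0])&(im[...,2]<.3*im[...,0])&(abs(H[...,0])<40)&(abs(H[...,1]+160)<50)
  q=H[m]; print(cam,len(q)); 
  if len(q): print(np.percentile(q,[2,50,98],axis=0).round(1))
E
```

```text
t: 7.7
eef_pos: [0.5119, -0.1961, 0.1689]
tool_rot: [0.071, 0.997, 0.001, -0.001]
contact_force: [-0.1, 0.1, -0.9]
grip_width: 0.0005
grasp_force: 0.0
7.7 tcp in holder mm [   1.  -223.4  168.9] tool y yaw 81.81185750862248 z [-0.002  0.002 -1.   ] 0.0005164037056141997 [-0.092673    0.08319102 -0.88135282]
top 14
[[ -11.7 -170.9   36.1]
 [  -9.6 -166.7   39.6]
 [  -6.7 -156.7   41.8]]
wrist 524
[[ -12.4 -173.6   31.7]
 [  -6.  -164.2   42.9]
 [   8.1 -154.5   46.7]]
scene 41
[[ -10.9 -174.4   31. ]
 [  -7.4 -169.8   43.3]
 [  12.6 -156.5   49.2]]
```

```bash
python3 -m jog '[[0,[-0.1,0,4.9],0],[0,[0,0,5],0],[0,[0,0,4.9],0],[0,[0,0,0],0],[0,[0,1,0],0],[0,[0,1,0],0],[0,[0,0.5,0],0],[0,[0,0.5,0],0],[0,[0,0.5,0],0],[0,[0,0,0],0]]'; python3 w.py;  python3 -m jog '[[0,[0,0.5,0],0],[0,[0,0.5,0],0],[0,[0,0.5,0],0],[0,[0,0.5,0],0],[0,[0,0.3,0],0],[0,[0,0.3,0],0],[0,[0,0.3,0],0],[0,[0,0.2,0],0],[0,[0,0,0],0]]'; python3 w.py
```

```text
t: 8.85
eef_pos: [0.5181, -0.1603, 0.0237]
tool_rot: [0.07, 0.998, -0.0, 0.001]
contact_force: [-0.3, -0.3, 1.3]
grip_width: 0.0001
grasp_force: 0.1
8.85 tcp in holder mm [   2.2 -187.    23.7] tool y yaw 81.97263682591245 z [ 0.002 -0.001 -1.   ] 5.546412941998316e-05 [-0.34625369 -0.30698352  1.34083901]
t: 9.75
eef_pos: [0.5237, -0.1358, 0.0249]
tool_rot: [0.07, 0.998, -0.005, 0.002]
contact_force: [-5.0, -20.6, 8.6]
grip_width: 0.0003
grasp_force: 10.6
9.75 tcp in holder mm [   4.2 -161.9   24.9] tool y yaw 81.97661901552557 z [ 0.004 -0.009 -1.   ] 0.00026478932101225793 [ -4.99596043 -20.64684254   8.62896473]
```

Something resists at about 20 N, so I'll ease off and look.

```bash
python3 -m jog '[[0,[0,-0.6,0],0],[0,[0,-0.4,0],0]]'; python3 - <<'E'
from w import *
for cam in ["scene","wrist","top"]:
  c=ctrl.read_camera(cam); P=pts(c); im=c["img"].astype(int)
  H=np.stack([(P[...,:2]-O)@X,(P[...,:2]-O)@Y,P[...,2]],-1)*1000
  if cam=="scene": save("scene4",cv2.resize(c["img"][230:320,250:370],None,fx=6,fy=6,interpolation=cv2.INTER_CUBIC))
  m=(im[...,0]>100)&(im[...,1]<.62*im[...,0])&(im[...,2]<.35*im[...,0])&(abs(H[...,0])<40)&(abs(H[...,1]+140)<60)
  q=H[m]; print(cam,len(q)); 
  if len(q): print(np.percentile(q,[2,50,98],axis=0).round(1))
E
python3 w.py
```

```text
t: 9.95
eef_pos: [0.5201, -0.1397, 0.0226]
tool_rot: [0.071, 0.997, 0.0, -0.0]
contact_force: [0.8, 0.5, -0.8]
grip_width: 0.0007
grasp_force: 0.0
9.95 tcp in holder mm [   1.2 -166.3   22.6] tool y yaw 81.8722104812602 z [-0.     0.001 -1.   ] 0.0006771675853592733 [ 0.75369138  0.49500729 -0.84497738]
scene 0
wrist 1743
[[ -12.7 -145.5   30.2]
 [  -8.8 -135.2   43.6]
 [  -2.4 -125.2   48. ]]
top 14
[[ -11.2 -139.6   37.6]
 [   1.4 -135.3   46.6]
 [   5.3 -128.6   52.1]]
10.1 tcp in holder mm [   1.  -165.8   22.2] tool y yaw 81.89860438792155 z [-0.001  0.001 -1.   ] 0.00020431958405028015 [ 0.08773593  0.17373778 -0.01517761]
```

View pics/scene4.png

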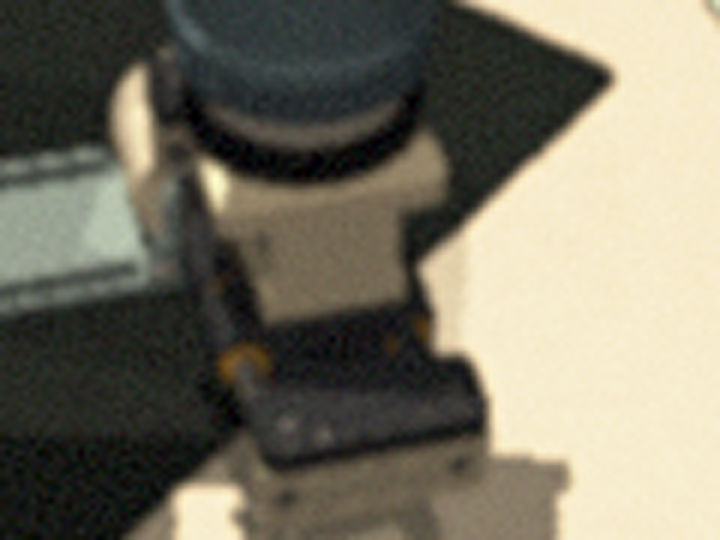

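```bash
python3 -m jog '[[0,[0,-2,0],0],[0,[0,-3,-2],0],[0,[0,-4,-3],0],[0,[0,-4,-3],0],[0,[0,-4,-3],0],[0,[0,-4,-2],0],[0,[0,0,0],0]]'; python3 - <<'E'
from w import *
ims=[]
for cam in ["scene","top"]:
  c=ctrl.read_camera(cam); P=pts(c); im=c["img"].astype(int)
  H=np.stack([(P[...,:2]-O)@X,(P[...,:2]-O)@Y,P[...,2]],-1)*1000
  b=c["img"][225:315,240:360] if cam=="scene" else c["img"][240:315,285:385]
  ims.append(cv2.resize(b,(640,480) if 0 else (400,300),interpolation=cv2.INTER_CUBIC) if 0 else cv2.resize(b,(400,300),interpolation=cv2.INTER_CUBIC))
  m=(im[...,0]>100)&(im[...,1]<.62*im[...,0])&(im[...,2]<.35*im[...,0])&(abs(H[...,0])<40)&(abs(H[...,1]+140)<60)
  q=H[m]; print(cam,len(q)); 
  if len(q): print("knob",np.percentile(q,[2,50,98],axis=0).round(1))
  # shaft profile between knob and bushing
  for y0 in (-118,-106,-94,-82,-70,-55,-45):
    q=H[(abs(H[...,1]-y0)<6)&(abs(H[...,0])<25)&(H[...,2]>15)]
    if len(q): print(y0,len(q),"x",np.percentile(q[:,0],[5,95]).round(1),"ztop",np.percentile(q[:,2],90).round(1))
  for d in ctrl.cut_out("roll",cam)[:1]:
    q=H[d["region"]&(c["range_z"]>0)]; print("roll",d["confidence"],np.percentile(q,[2,50,98],axis=0).round(1))
save("five",np.hstack(ims))
E
```

```text
t: 10.8
eef_pos: [0.4917, -0.3533, 0.1558]
tool_rot: [0.072, 0.997, -0.003, 0.002]
contact_force: [-0.3, -0.4, -0.0]
grip_width: 0.0006
grasp_force: 0.0
10.8 tcp in holder mm [   2.8 -381.8  155.8] tool y yaw 81.72835417368523 z [ 0.005 -0.006 -1.   ] 0.0006391324462453405 [-0.30989569 -0.44542041 -0.00478188]
scene 182
knob [[ -12.3 -147.6    2.5]
 [  -0.  -141.5   46.2]
 [  13.4 -100.5   52.6]]
-118 11 x [-5.1  6. ] ztop 46.7
-106 27 x [-4.7  8.3] ztop 46.0
-94 30 x [-4.3  7.5] ztop 46.4
-82 23 x [-4.6  6.1] ztop 46.6
-70 71 x [-9.3 11.3] ztop 51.7
-55 45 x [-9.6 11.2] ztop 52.2
-45 43 x [-9.3 10.6] ztop 52.8
roll 0.91 [[-30.2 -24.8   8.4]
 [ -5.2  -5.8  64.8]
 [ 33.1  40.   73.1]]
top 81
knob [[ -10.8 -143.1   37.4]
 [   2.9 -133.8   46.4]
 [  13.5 -125.6   51.2]]
-118 42 x [-4.6  9.3] ztop 44.9
-106 38 x [-3.9  7.7] ztop 44.0
-94 38 x [-4.2  8.6] ztop 42.4
-82 40 x [-4.2  8.5] ztop 44.6
-70 58 x [-8.8 11.9] ztop 49.2
-55 67 x [-8.9 12.3] ztop 50.5
-45 70 x [-9.1 12.8] ztop 50.5
roll 0.92 [[-29.8 -22.4  30.8]
 [ -2.3   1.3  63.6]
 [ 30.9  26.3  71. ]]
```

View pics/five.png

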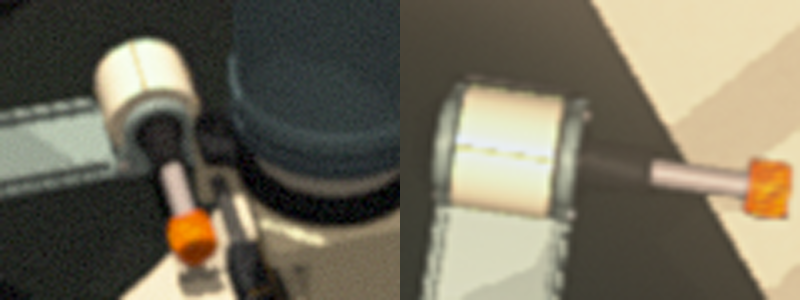

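The left half shows the shaft level, knob at (192,238), and the roll still seated. The right half shows knob, shaft and roll in line, with the axis at x≈2 mm in my frame. So the stop was probably friction wedging from the droop: the finger was pressing down on the knob. I'll retry now that the shaft is level and settle the tool fully before contact.

```bash
python3 -m jog '[[0,[0.1,4.5,0],0],[0,[0,4.5,0],0],[0,[0,4.5,0],0],[0,[0,4.5,0],0],[0,[0,2,3],0],[0,[0,0,4.5],0],[0,[0,0,4.5],0],[0,[0,0,1.3],0],[0,[0,0,0],0],[0,[0,0,0],0]]'; python3 w.py; python3 -m jog '[[0,[0,0.6,0],0],[0,[0,0.3,0],0],[0,[0,0.3,0],0],[0,[0,0.3,0],0],[0,[0,0,0],0]]';python3 w.py
```

```text
t: 12.0
eef_pos: [0.5187, -0.1493, 0.0207]
tool_rot: [0.07, 0.998, -0.0, 0.0]
contact_force: [-0.3, -1.1, 1.1]
grip_width: 0.0007
grasp_force: 0.0
12.0 tcp in holder mm [   1.2 -176.    20.7] tool y yaw 81.9632205967083 z [ 0.001 -0.    -1.   ] 0.0006660875804573943 [-0.29441237 -1.10833016  1.06717155]
t: 12.5
eef_pos: [0.5203, -0.1342, 0.0201]
tool_rot: [0.07, 0.998, -0.0, 0.0]
contact_force: [-0.4, -0.7, 0.1]
grip_width: 0.0004
grasp_force: 0.0
12.5 tcp in holder mm [   0.7 -160.9   20.1] tool y yaw 81.95325269616015 z [ 0.001 -0.    -1.   ] 0.0004005093352318912 [-0.44150878 -0.72270939  0.08158445]
```

```bash
python3 -m jog '[[0,[0,0.2,0],0],[0,[0,0.2,0],0],[0,[0,0,0],0]]';python3 w.py;python3 -m jog '[[0,[0,0.2,0],0],[0,[0,0.2,0],0],[0,[0,0,0],0]]';python3 w.py
```

```text
t: 12.8
eef_pos: [0.5207, -0.1305, 0.0197]
tool_rot: [0.07, 0.998, -0.0, 0.0]
contact_force: [-0.5, -1.3, 0.8]
grip_width: 0.0008
grasp_force: 0.4
12.8 tcp in holder mm [   0.6 -157.2   19.7] tool y yaw 81.93321529948838 z [ 0. -0. -1.] 0.000820916617700331 [-0.54850539 -1.29972985  0.7857885 ]
t: 13.1
eef_pos: [0.5213, -0.1264, 0.0197]
tool_rot: [0.07, 0.998, 0.0, 0.0]
contact_force: [-0.2, -0.9, 1.2]
grip_width: 0.0004
grasp_force: 0.7
13.1 tcp in holder mm [   0.6 -153.    19.7] tool y yaw 81.93576728013689 z [ 0.  0. -1.] 0.0003802411138988986 [-0.16018862 -0.91219652  1.21072029]
```

It slides freely now, at about 1 N. I'll continue.

```bash
python3 -m jog '[[0,[0,0.3,0],0],[0,[0,0.3,0],0],[0,[0,0.3,0],0],[0,[0,0.3,0],0],[0,[0,0,0],0]]';python3 w.py;python3 -m jog '[[0,[0,0.3,0],0],[0,[0,0.3,0],0],[0,[0,0.3,0],0],[0,[0,0.3,0],0],[0,[0,0,0],0]]';python3 w.py
```

```text
t: 13.6
eef_pos: [0.5229, -0.1141, 0.0197]
tool_rot: [0.07, 0.998, 0.0, 0.0]
contact_force: [0.2, -1.0, 1.8]
grip_width: 0.0006
grasp_force: 0.9
13.6 tcp in holder mm [   0.5 -140.6   19.7] tool y yaw 81.94808392925131 z [ 0.  0. -1.] 0.0006017520309483347 [ 0.15935881 -0.98163527  1.77930465]
t: 14.1
eef_pos: [0.5243, -0.1018, 0.0194]
tool_rot: [0.07, 0.998, 0.001, -0.0]
contact_force: [0.4, 0.5, -0.4]
grip_width: 0.0005
grasp_force: 0.0
14.1 tcp in holder mm [   0.2 -128.2   19.4] tool y yaw 81.93233606599172 z [-0.001  0.001 -1.   ] 0.0005111799826125952 [ 0.37104455  0.51246047 -0.37645624]
```

```bash
python3 -m jog '[[0,[0,0.3,0],0],[0,[0,0.3,0],0],[0,[0,0.2,0],0],[0,[0,0.2,0],0],[0,[0,0,0],0]]';python3 w.py;python3 -m jog '[[0,[0,0.2,0],0],[0,[0,0.2,0],0],[0,[0,0.1,0],0],[0,[0,0,0],0]]';python3 w.py
```

```text
t: 14.6
eef_pos: [0.5258, -0.0924, 0.0195]
tool_rot: [0.07, 0.998, 0.0, -0.0]
contact_force: [-0.7, -0.3, -0.5]
grip_width: 0.0
grasp_force: 0.0
14.6 tcp in holder mm [   0.3 -118.7   19.5] tool y yaw 81.95265087975451 z [-0.  0. -1.] 3.336734744441202e-05 [-0.70038826 -0.30019126 -0.49538145]
t: 15.0
eef_pos: [0.5267, -0.0878, 0.0196]
tool_rot: [0.07, 0.998, 0.0, -0.0]
contact_force: [0.2, -0.4, -0.1]
grip_width: 0.0002
grasp_force: 0.0
15.0 tcp in holder mm [   0.5 -114.    19.6] tool y yaw 81.94273318229493 z [-0.  0. -1.] 0.0001938031156541251 [ 0.17769165 -0.36378589 -0.06208963]
```

```bash
python3 -m jog '[[0,[0,0.1,0],0],[0,[0,0.1,0],0],[0,[0,0,0],0]]';python3 w.py;python3 -m jog '[[0,[0,0.1,0],0],[0,[0,0.1,0],0],[0,[0,0,0],0]]';python3 w.py
```

```text
t: 15.3
eef_pos: [0.527, -0.0859, 0.0197]
tool_rot: [0.07, 0.998, 0.0, 0.0]
contact_force: [-0.5, -0.4, 0.7]
grip_width: 0.0003
grasp_force: 0.1
15.3 tcp in holder mm [   0.6 -112.1   19.7] tool y yaw 81.93519348888665 z [ 0.  0. -1.] 0.00032848812353780514 [-0.48351026 -0.36422498  0.68621006]
t: 15.6
eef_pos: [0.527, -0.0857, 0.0198]
tool_rot: [0.07, 0.998, -0.001, -0.0]
contact_force: [-2.6, -7.4, 0.7]
grip_width: 0.0007
grasp_force: 4.0
15.6 tcp in holder mm [   0.6 -111.9   19.8] tool y yaw 81.97328591179047 z [-0.    -0.003 -1.   ] 0.0006751454932520177 [-2.60539534 -7.40814314  0.68779674]
```

```bash
python3 -m jog '[[0,[0,-1,0],0],[0,[0,-2,0],0],[0,[0,-3,-2],0],[0,[0,-4,-3],0],[0,[0,-4,-3],0],[0,[0,-4,-3],0],[0,[0,-4.5,-2],0],[0,[0,-4.5,0],0],[0,[0,0,0],0]]'; python3 - <<'E'
from w import *
ims=[]
for cam in ["scene","top"]:
  c=ctrl.read_camera(cam); P=pts(c); im=c["img"].astype(int)
  H=np.stack([(P[...,:2]-O)@X,(P[...,:2]-O)@Y,P[...,2]],-1)*1000
  b=c["img"][225:315,240:360] if cam=="scene" else c["img"][240:315,275:375]
  ims.append(cv2.resize(b,(400,300),interpolation=cv2.INTER_CUBIC))
  m=(im[...,0]>100)&(im[...,1]<.62*im[...,0])&(im[...,2]<.35*im[...,0])&(abs(H[...,0])<40)&(abs(H[...,1]+100)<60)&(H[...,2]>20)
  q=H[m]; print(cam,len(q)); 
  if len(q): print("knob",np.percentile(q,[2,50,98],axis=0).round(1))
  for d in ctrl.cut_out("roll",cam)[:1]:
    q=H[d["region"]&(c["range_z"]>0)]; print("roll",d["confidence"],np.percentile(q,[2,50,98],axis=0).round(1))
save("six",np.hstack(ims))
E
```

```text
t: 16.5
eef_pos: [0.4885, -0.3576, 0.1505]
tool_rot: [0.073, 0.997, -0.002, 0.001]
contact_force: [0.1, 0.1, 0.1]
grip_width: 0.0006
grasp_force: 0.0
16.5 tcp in holder mm [ 3.000e-01 -3.865e+02  1.505e+02] tool y yaw 81.64381845116449 z [ 0.002 -0.004 -1.   ] 0.000609325910750037 [0.09930505 0.13972485 0.10894855]
scene 160
knob [[-12.2 -97.7  28.6]
 [ -0.4 -91.9  49.2]
 [ 11.9 -71.8  55.2]]
roll 0.68 [[-115.4  -64.2    4.3]
 [ -50.8  -14.    12. ]
 [  36.4   35.2   60.8]]
top 116
knob [[-11.7 -94.9  37.6]
 [ -2.  -84.1  47.2]
 [ 15.5 -73.9  53.4]]
roll 0.63 [[-29.7 -22.3  20. ]
 [ -2.1   1.4  63.7]
 [ 32.9  26.5  71.7]]
```

View pics/six.png

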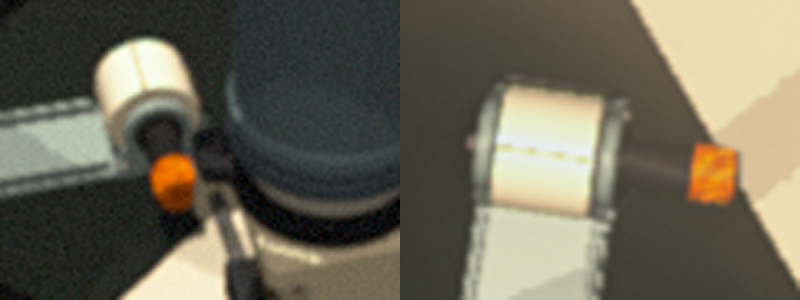

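No shaft shows between the knob (crop 715,172) and the bushing. The tip sticks out of the far plate at (470,143), and the knob face measures y≈-97 mm against -98 for home. The roll is still seated, so I'm handing in.

```bash
python3 -c "
from plant import ctrl
print(ctrl.close_job())"
```

```text
the job is handed in; nothing more can be done
None
```

The roll is seated against the back stop and the spindle is fully home through both plates; I handed the job in at about 17 s with the arm clear and the mouse, tape roll and disk untouched.

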